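# Power up the tracing light box

### The arm

A 6-joint arm with a two-finger parallel gripper is mounted at the origin on the work surface. World frame = base frame: x ahead of the robot, y to its left, z up, the work surface at z = 0. Lengths are in m, angles in rad, forces in N, time in s.
With the tool pointing down it reaches from about 0.325 to 0.9 m from the base axis. Payload 6.1 kg.
Tool frame: the origin (TCP) lies on the front face of the gripper's body, between the roots of the fingers; the fingertips stand 70 mm ahead of it and the grasp point (between the pads) lies 51 mm ahead of it; z points along the fingers, y is the line along which they close (so a half turn about z gives the same grasp; the last joint's range is limited). The gripper opens to 87 mm and grips with 3 to 60 N. Pads are 19 mm wide; open, the fingers measure 117 mm over their backs; the gripper's body (75 mm by 190 mm) begins 51 mm behind the grasp point.
Start: joints at [-1.292, 0.22, 1.526, -0, 1.395, -0.126], TCP at [0.246, -0.574, 0.292] pointing down, gripper open.
Joint ranges: [-2.98, 2.98], [-0.91, 2.08], [0.09, 2.57], [-1.24, 4.39], [0.2, 2.65], [-2.68, 2.68]. Speed limits (rad/s): [2.57, 2.57, 3.01, 3.14, 3.14, 3.14].

### API

Orientations are given as a unit quaternion [w, x, y, z].
In Python, from cell import bot gives the robot as it stands. The module is installed in compiled form; this text tells all that it offers.
- The arm moves only by the tool play_rows, never from a script. Its argument "commands" is one flat list of numbers, 7 for each row, row after row: the shift along the tool's x, y, z in mm, then the turn, a rotation vector about the tool's x, y, z in rad, then the gripper command: -1 is shut, 1 is fully open, values between are in proportion. A call has 1 to 20 rows; each row shifts and turns the commanded pose from where the row before left it, along the tool's axes as they then stand; what a row does not reach is not made up. A row lasts 1/12 s, in which the tool goes at most 41.7 mm and 7.16 degrees, less where a joint would pass 70% of its speed; a pose out of reach is approached as far as the arm can. A call is refused whole if a number of a shift passes 41.7 or a number of a turn 0.125, either way. A call with a gripper value outside its range is refused whole. The fingers move at their own pace and stop on an object; "squeeze" is the grip in N (left out, the last holds). Time passes only in rows, so rows that do not move let the fingers close. It gives the time, the measured TCP pose, the force, the opening and the grip force at its end, in the units of the state.
- bot.observe(): the state, without advancing time (a new reading comes with each control period).
- bot.grab_frame(name): name is "side" or "top" or "wrist"; returns the picture (480x640x3 uint8, red, green, blue); there is no depth.
- bot.camera_model(name): a dict with "fx", "fy", "cx", "cy" (pixels), "extrinsics" (4x4, takes a point from world to camera coordinates). Camera axes: x right, y down, z forward; pixel columns grow to the right and rows downward; lengths in m; the calibration is good to about 2 mm. The wrist camera is an equidistant fisheye: a pixel r from the principal point sees the ray r / f radians off the axis. A picture is of the moment at which its call begins: read the wrist's pose just before it. camera_model takes no time and is no camera call; for the wrist camera it gives the pose at the moment of the call.
- bot.hand_in(): hands the job in; it is judged then, once.
Trained networks look in the newest picture that a camera, given by its name, has taken for a name from the list of things; names that differ only in an ending like _2 or _b are one class to them, and where a whole thing is asked for, a point or a joint stands for the part that bears it (a point fixed in the world has none). Each returns a list of dicts, best first, with "score" (0 to 1); they miss things now and then, are a little off and sometimes report something else, mostly with a low value. They report only what shows in the picture. A call takes as long as a camera call.
- bot.recognise(target, camera): "extent" ([left, top, right, bottom] in pixels, round what is visible of it).
- bot.cut_out(target, camera): "mask" (480x640 bool, what is visible of it) and "extent" ([left, top, right, bottom] in pixels, round what is visible of it).
The state is a dict: "clock": time; "joints": joint angles; "joint_vel": joint speeds; "effort": joint torques, N m; "eef_pos": TCP position; "tool_rot": TCP orientation; "contact_force": force on the tool from outside, world axes, zero at the start; "moment": the same for the moment, N m; "opening": opening from 0.0 (shut) to 1.0 (fully open); "finger_force": force on a finger pad.
Only numpy, scipy, OpenCV 4.12 (cv2) and the standard library are available. Lean on these libraries where they do the work, as an engineer would, in place of code of your own. Each camera call takes 0.05 s, during which the arm holds its last target. There are 200 camera calls.

### The job

Get the light box lit for tracing: put the power strip's red rocker switch on by pressing its raised end right down, then tap the light box's green power key, then tap its yellow brighter key, pressing each key down and letting it spring back up. Use only light touches of the fingertips, and leave the blue dimmer key alone. Do not grasp, lift or shift anything: the light box, the pens and all else on the desk stay where they are.

Things in the scene. Friction and masses are not known exactly. Their poses are not given: they have to be found in the camera images.
- strip: White power strip screwed to the desk, 270 x 56 mm and 40 mm high; origin under its centre, x along its length. The red rocker sits on its top at the end towards the robot (centre 98 mm from the origin along -x, axis across the strip); four sockets follow it, with a white charger block (top 80 mm above the desk, 56 mm to +x) and a black plug in the last two. Its leads drop into a black desk grommet beyond the +x end. It stands to the left or to the right of the light box.
- rocker (a joint): Red rocker of the strip, 34 x 24 mm, V-shaped on top: 0 = off (the half towards the robot, away from the sockets, slopes up to 51 mm above the desk), 0.36 rad = on (that half level, 45 mm above the desk, the other half sloping up). About 2.5 N at the raised end turns it; it stays where left; on above 0.27 rad.
- rocker_spot (a point): Where to press the rocker: on the face of its raised half, 13 mm out from the middle of the rocker and 4 mm from its outer edge; it moves with the rocker (about 49.5 mm above the desk when off and 45 mm when on). The switch sits in a springy cell: pushed with more than 3 N, all of it sinks, 1 mm for each further 2.5 N, up to 4 mm.
- light_box: Flat dark-framed LED light box with a white window and a sheet of line drawings on it, 250 x 320 mm and 22 mm high, about 0.95 kg, standing loose on rubber feet; origin under its centre, x away from the robot, y along its long side. Three round keys stand on the dark margin at its near edge (104 mm to -x).
- power_key (a joint): Green power key, at the left end of the row (105 mm to +y of the box's centre): 0 = up, 0.007 m = fully down. It springs back; 1 N starts it, 4 N takes it 2 mm down, 8.5 N 5 mm, 11.5 N fully down; it counts as pressed beyond 0.002 m (2 mm).
- power_key_top (a point): Middle of the top of the green key: 21 mm across, 30.5 mm above the desk when up, 8.5 mm proud of the frame.
- bright_key (a joint): Yellow brighter key, at the right end of the row (105 mm to -y): the same travel and spring as the green key.
- bright_key_top (a point): Middle of the top of the yellow key: same size and height as the green key.
- dim_key (a joint): Blue dimmer key, between the other two, 55 mm from the yellow one: same travel and spring. To be left alone.
- tape_dispenser: Black desk tape dispenser, 150 x 58 mm, 86 mm high, 0.75 kg, on the other side of the light box from the strip; origin under its centre. Leave alone.
- pen_grey: Grey pen lying on the desk in front of the light box, to the left, 139 mm long, 12 mm high; origin under its centre, x along it. Leave alone.
- pen_black: Black pen lying in front of the light box, to the right, same size. Leave alone.
- pen_on_sheet: Pen lying on the sheet on the light box, same size. Leave alone.
- ink_black: Black squeeze ink bottle standing at the far left, 37 mm across, 92 mm high; origin under its centre. Leave alone.
- ink_red: Red squeeze ink bottle standing at the far right, same size. Leave alone.
- mug: White mug at the near left, 80 mm across, 92 mm high; origin under its centre. Leave alone.
- eraser: Small white eraser in a brown sleeve, 54 x 23 x 14 mm, near left; origin under its centre. Leave alone.

How it is judged:
By the outcome, as a careful person would: the job done as asked, in the order asked, and still so for the second after the job is handed in, with the robot touching nothing.
It also fails if it takes over 48 s, if anything falls off the work surface, if the arm or the gripper's body presses on something with over 40 N, if the wrist force passes 120 N, or if a joint passes its speed limit or range.

## Working session

There is one attempt and no reset: what is moved stays moved. The work goes in short steps, Python scripts to look and compute and a tool call to move; the robot and the scene stay as the last step left them, time stands still between calls to the robot, and variables do not carry over. Pictures are saved under pics/ and viewed, at most 10 in all, crops included, and the job is handed in when it is done.

Besides the shell and the picture viewer there is one more tool, called after ">>>" by a JSON object that holds its "method" and its "body", one argument or row to a line. play_rows: Moves the arm, as the interface text tells. Its arguments: {"type":"object","properties":{"commands":{"type":"array"},"squeeze":{"type":"number"}},"required":["commands"]}

```bash
mkdir -p pics
cat > h.py <<'E'
import numpy as np, cv2
from cell import bot
def ray(cam,px,m=None):
    m=m or bot.camera_model(cam); E=np.array(m["extrinsics"]); R,t=E[:3,:3],E[:3,3]
    a=np.array([(px[0]-m["cx"])/m["fx"],(px[1]-m["cy"])/m["fy"]])
    if cam=="wrist":
        r=np.linalg.norm(a); d=np.array([*(a/max(r,1e-9)*np.sin(r)),np.cos(r)])
    else: d=np.array([*a,1.])
    return -R.T@t, R.T@d
def atz(cam,px,z,m=None):
    o,d=ray(cam,px,m); return o+d*(z-o[2])/d[2]
def snap(cam,name):
    im=bot.grab_frame(cam); cv2.imwrite(f"pics/{name}.png",im[:,:,::-1]); return im
E
python3 - <<'E'
from h import *
np.set_printoptions(precision=4,suppress=True)
for c in ("top","side"):
    snap(c,c+"0")
    for t,z in (("rocker",.046),("power_key",.0305),("bright_key",.0305),("dim_key",.0305),("strip",.04),("light_box",.022)):
        for r in bot.cut_out(t,c)[:2]:
            ys,xs=np.nonzero(r["mask"]); p=(xs.mean(),ys.mean())
            print(c,t,round(r["score"],2),np.round(r["extent"]),np.round(p,1),atz(c,p,z))
s=bot.observe();print(s["clock"],s["eef_pos"],s["tool_rot"],s["contact_force"])
a=np.hstack([cv2.imread("pics/top0.png"),cv2.imread("pics/side0.png")])
E
```

```text
top rocker 0.74 [231. 138. 377. 251.] [301.9 193.3] [0.6346 0.0289 0.046 ]
top rocker 0.51 [169. 263. 181. 279.] [173.3 269. ] [0.4533 0.3059 0.046 ]
top power_key 0.64 [258. 230. 266. 245.] [258.9 237.2] [0.5326 0.1232 0.0305]
top power_key 0.23 [492. 218. 521. 235.] [504.7 226.5] [ 0.5766 -0.4418  0.0305]
top bright_key 0.63 [347. 227. 356. 238.] [350.2 232.8] [ 0.5497 -0.0843  0.0305]
top bright_key 0.41 [100. 210. 127. 227.] [114.4 216.8] [0.5684 0.4515 0.0305]
top dim_key 0.45 [323. 231. 330. 239.] [326.5 234.1] [ 0.5448 -0.0302  0.0305]
top strip 0.77 [156. 134. 190. 289.] [173.3 216. ] [0.573  0.3166 0.04  ]
top light_box 0.78 [233. 139. 378. 248.] [302.  193.3] [0.6405 0.0291 0.022 ]
top light_box 0.51 [166. 261. 182. 279.] [173.3 269. ] [0.455  0.3129 0.022 ]
side rocker 0.43 [290. 196. 301. 194.] [295.2 192.5] [0.4565 0.3027 0.046 ]
side bright_key 0.37 [335. 273. 345. 285.] [341.6 279. ] [ 0.5526 -0.0916  0.0305]
side strip 0.8 [284. 171. 392. 210.] [330.7 192.7] [0.5732 0.2962 0.04  ]
side light_box 0.56 [316. 212. 432. 302.] [369.  256.1] [ 0.6441 -0.003   0.022 ]
0.7 [ 0.2462 -0.5745  0.2923] [0.     0.9796 0.201  0.    ] [ 0.3247  0.3154 -0.173 ]
```

View pics/top0.png

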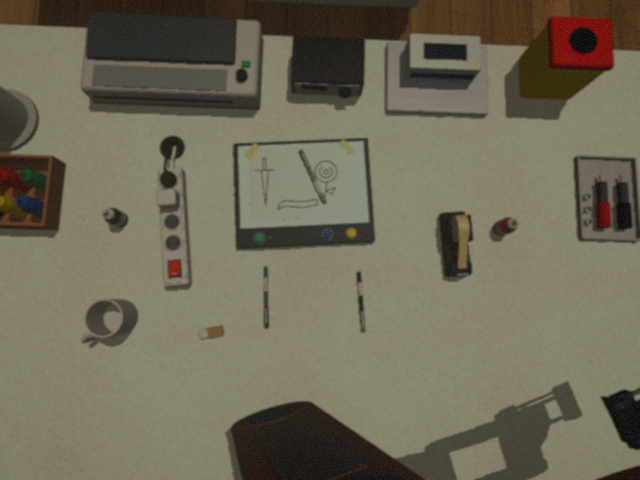

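View pics/side0.png

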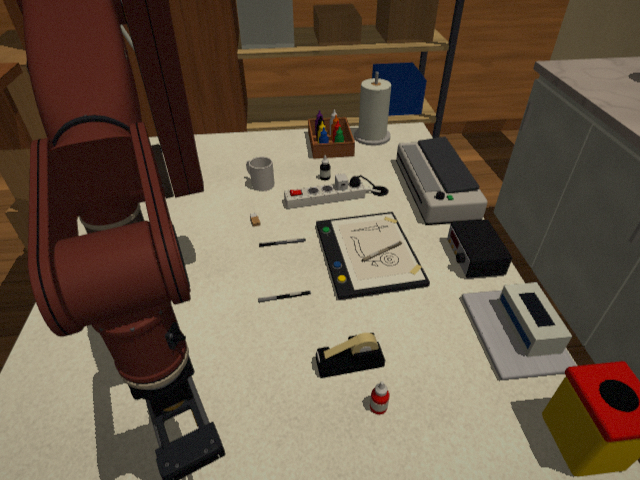

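The top view shows the strip on the left with its rocker at (175,269). The keys are green (260,238), blue (328,234) and yellow (351,233). The side view agrees. I'll shut the gripper, align the yaw and go over the area for a close look.

>>> {"method": "play_rows", "body": {
  "commands": [0,0,0,0,0,0.11,-1,0,0,0,0,0,0.11,-1,0,0,0,0,0,0.11,-1,13,-38,0,0,0,0,-1,13,-38,0,0,0,0,-1,13,-38,0,0,0,0,-1,13,-38,0,0,0,0,-1,13,-38,0,0,0,0,-1,13,-38,0,0,0,0,-1,13,-38,0,0,0,0,-1,13,-38,0,0,0,0,-1,13,-38,0,0,0,0,-1,13,-38,0,0,0,0,-1,13,-38,0,0,0,0,-1,13,-38,0,0,0,0,-1,13,-38,0,0,0,0,-1,13,-38,0,0,0,0,-1,13,-38,0,0,0,0,-1,13,-38,0,0,0,0,-1,0,0,0,0,0,0,-1]
}}

```text
clock: 2.37
eef_pos: [0.4086, 0.0536, 0.2927]
tool_rot: [-0.002, 0.999, 0.041, 0.001]
contact_force: [-0.3, -0.1, -0.4]
opening: 0.006
finger_force: 0.0
```

```bash
cat >> h.py <<'E'
from scipy.spatial.transform import Rotation as Ro
def look(cam,name,targets):
    m=bot.camera_model(cam); im=snap(cam,name)
    for t,z in targets:
        for r in bot.cut_out(t,cam)[:2]:
            ys,xs=np.nonzero(r["mask"]); p=(xs.mean(),ys.mean())
            print(t,round(r["score"],2),np.round(r["extent"]),np.round(p,1),atz(cam,p,z,m))
    return im,m
def state():
    s=bot.observe(); w,x,y,z=s["tool_rot"]; R=Ro.from_quat([x,y,z,w]).as_matrix()
    print(s["clock"],s["eef_pos"],"F",s["contact_force"],"open",s["opening"]); print(R); return s,R
np.set_printoptions(precision=4,suppress=True)
E
python3 - <<'E'
from h import *
state()
look("wrist","w1",(("rocker",.046),("power_key",.0305),("bright_key",.0305),("dim_key",.0305),("strip",.04)))
E
```

```text
2.3667 [0.4086 0.0536 0.2927] F [-0.3061 -0.0535 -0.4397] open 0.005701050461104408
[[ 0.9966  0.0827  0.0016]
 [ 0.0827 -0.9966  0.0032]
 [ 0.0018 -0.003  -1.    ]]
rocker 0.57 [ 71. 135.  98. 167.] [ 82.9 151.7] [0.4554 0.3048 0.046 ]
power_key 0.86 [243.  62. 268.  83.] [255.5  73.2] [0.534  0.124  0.0305]
bright_key 0.51 [458.  71. 477.  93.] [468.9  80.7] [ 0.5508 -0.0822  0.0305]
dim_key 0.62 [409.  66. 427.  88.] [416.8  76. ] [ 0.546  -0.0282  0.0305]
strip 0.71 [ 43.   0. 123. 186.] [89.1 86.7] [0.5237 0.3022 0.04  ]
```

View pics/w1.png

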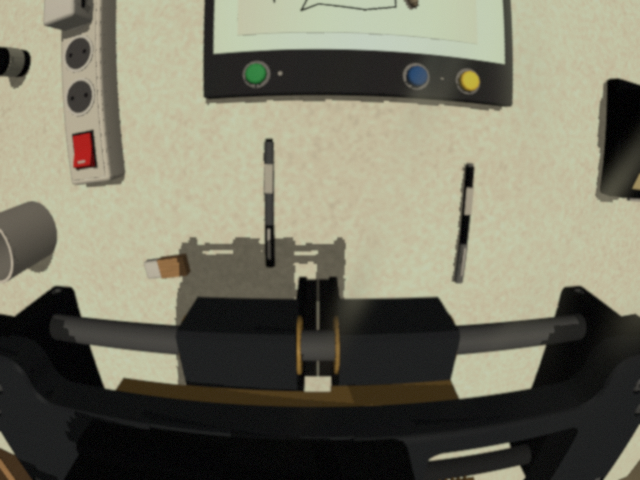

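The wrist view shows green at (256,73), blue at (417,76), yellow at (469,81) and the rocker at (83,151). This matches the networks. Next I go near the rocker.

>>> {"method": "play_rows", "body": {
  "commands": [2,-35,12,0,0,0,-1,2,-35,12,0,0,0,-1,2,-35,12,0,0,0,-1,2,-35,12,0,0,0,-1,2,-36,12,0,0,0,-1,1,-36,12,0,0,0,-1,1,-36,12,0,0,0,-1,0,0,0,0,0,0,-1,0,0,0,0,0,0,-1]
}}

```text
clock: 3.42
eef_pos: [0.4014, 0.2952, 0.2071]
tool_rot: [0.001, 0.999, 0.038, -0.001]
contact_force: [0.5, 0.6, 0.6]
opening: 0.007
finger_force: 0.0
```

Run:
```python
from h import *
state()
m1=None
im,m=look("wrist","w2",(("rocker",.046),("strip",.04)))
# red pixels and dark socket blobs on strip
hsv=cv2.cvtColor(im,cv2.COLOR_RGB2HSV)
red=((hsv[...,0]<8)|(hsv[...,0]>172))&(hsv[...,1]>150)&(hsv[...,2]>80)
n,l,s,c=cv2.connectedComponentsWithStats(red.astype(np.uint8))
for i in range(1,n):
    if s[i,4]>100:
        ys,xs=np.nonzero(l==i); box=cv2.boxPoints(cv2.minAreaRect(np.c_[xs,ys].astype(np.float32)))
        print(s[i],c[i],[atz("wrist",p,.046,m)[:2] for p in [c[i],*box]])
```

```text
3.4167 [0.4014 0.2952 0.2071] F [0.5464 0.5716 0.6265] open 0.006555673381481172
[[ 0.9972  0.0752 -0.0023]
 [ 0.0752 -0.9972 -0.0015]
 [-0.0024  0.0013 -1.    ]]
rocker 0.96 [287. 137. 330. 186.] [306.6 160.9] [0.4562 0.3073 0.046 ]
strip 0.78 [259.   0. 349. 208.] [304. 103.] [0.4957 0.312  0.04  ]
strip 0.37 [ 79. 230. 208. 365.] [145.3 283.4] [0.3495 0.4349 0.04  ]
[ 287  134   40   53 1830] [306.8235 159.0268] [array([0.4575, 0.3072]), array([0.4729, 0.3219]), array([0.4761, 0.2971]), array([0.441 , 0.2922]), array([0.4376, 0.3177])]
```

View pics/w2.png

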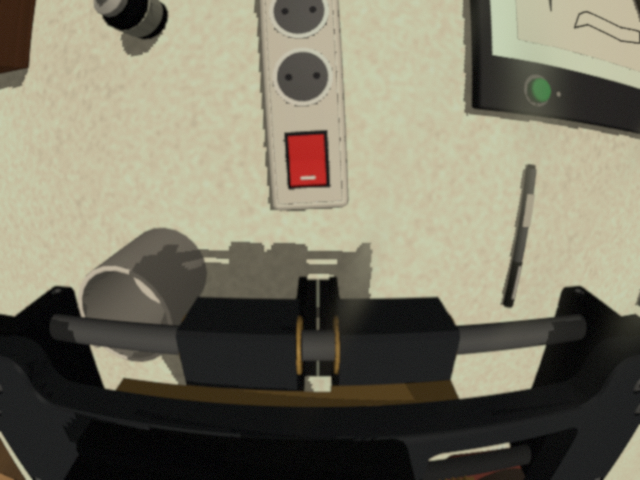

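The rocker is at (307,160), centre about (0.4565, 0.307), with the strip yawed about 7°. I'll go just above the raised end.

>>> {"method": "play_rows", "body": {
  "commands": [14,-2,0,0,0,0,-1,14,-2,0,0,0,0,-1,15,-3,0,0,0,0,-1,0,0,20,0,0,-0.047,-1,0,0,20,0,0,0,-1,0,0,20,0,0,0,-1,0,0,18,0,0,0,-1,0,0,0,0,0,0,-1,0,0,0,0,0,0,-1,0,0,0,0,0,0,-1]
}}

```text
clock: 4.4
eef_pos: [0.4451, 0.3052, 0.1319]
tool_rot: [-0.0, 0.998, 0.06, 0.001]
contact_force: [0.3, 0.5, 0.5]
opening: 0.004
finger_force: 0.0
```

Run:
```python
from h import *
state()
im,m=look("wrist","w3",(("rocker",.046),))
cv2.imwrite("pics/w3c.png",cv2.resize(im[100:400,150:490,::-1],None,fx=2,fy=2)[:600])
```

```text
4.4 [0.4451 0.3052 0.1319] F [0.2654 0.5212 0.5066] open 0.003910050937366246
[[ 0.9928  0.1198  0.002 ]
 [ 0.1198 -0.9928  0.0009]
 [ 0.0021 -0.0006 -1.    ]]
rocker 0.62 [293. 230. 345. 286.] [317.6 252.6] [0.4627 0.3081 0.046 ]
```

View pics/w3c.png

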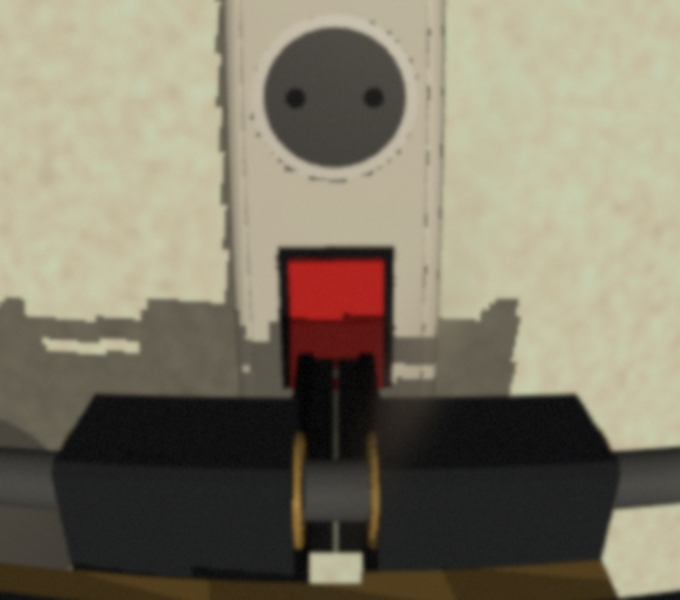

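The fingertips are centred across the rocker, over its raised half and about 11.5 mm out from its middle. I'll back off 2 mm and press slowly.

>>> {"method": "play_rows", "body": {
  "commands": [-2,0,3,0,0,0,-1,0,0,3,0,0,0,-1,0,0,2,0,0,0,-1,0,0,2,0,0,0,-1,0,0,2,0,0,0,-1,0,0,1,0,0,0,-1,0,0,1,0,0,0,-1,0,0,1,0,0,0,-1,0,0,1,0,0,0,-1,0,0,0,0,0,0,-1,0,0,0,0,0,0,-1]
}}

```text
clock: 5.42
eef_pos: [0.4419, 0.3056, 0.1144]
tool_rot: [-0.0, 0.998, 0.061, -0.0]
contact_force: [-3.2, -0.1, 3.9]
opening: 0.005
finger_force: 2.1
```

>>> {"method": "play_rows", "body": {
  "commands": [0,0,1,0,0,0,-1,0,0,0,0,0,0,-1,0,0,0,0,0,0,-1]
}}

```text
clock: 5.67
eef_pos: [0.442, 0.3056, 0.1136]
tool_rot: [-0.0, 0.998, 0.061, 0.0]
contact_force: [-4.0, -0.4, 5.8]
opening: 0.003
finger_force: 3.1
```

>>> {"method": "play_rows", "body": {
  "commands": [0,0,-3,0,0,0,-1,0,0,-8,0,0,0,-1,0,0,-20,0,0,0,-1,-12,0,-25,0,0,0,-1,-25,0,-15,0,0,0,-1,0,0,0,0,0,0,-1,0,0,0,0,0,0,-1]
}}

```text
clock: 6.25
eef_pos: [0.4055, 0.3014, 0.1857]
tool_rot: [-0.001, 0.998, 0.061, 0.002]
contact_force: [1.3, 0.4, 0.1]
opening: 0.006
finger_force: 0.0
```

Run:
```python
from h import *
state()
im,m=look("wrist","w4",(("rocker",.046),("power_key",.0305)))
a=cv2.resize(cv2.imread("pics/w2.png")[110:210,250:360],None,fx=4,fy=4)
b=cv2.resize(im[110:210,250:360,::-1],None,fx=3.5,fy=4)
cv2.imwrite("pics/w4c.png",np.hstack([cv2.resize(a,(385,400)),b]))
```

```text
6.25 [0.4055 0.3014 0.1857] F [1.3304 0.4149 0.055 ] open 0.00601403794832622
[[ 0.9925  0.1222  0.0031]
 [ 0.1222 -0.9925  0.0013]
 [ 0.0032 -0.001  -1.    ]]
rocker 0.66 [299. 142. 341. 196.] [319.4 169.4] [0.4584 0.3076 0.046 ]
rocker 0.59 [552.  98. 574. 122.] [563.4 109.2] [0.5303 0.141  0.046 ]
power_key 0.97 [553.  96. 577. 121.] [563.4 109.4] [0.533  0.1294 0.0305]
```

View pics/w4c.png

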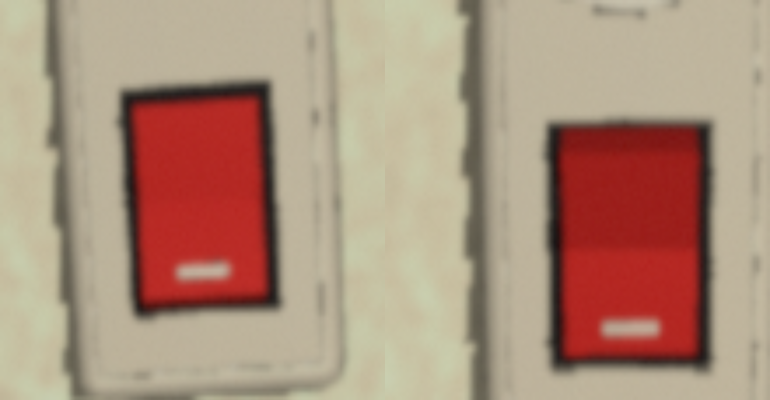

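The rocker's near half is now flat and its far half slopes up, so it is on. Next is the green key.

>>> {"method": "play_rows", "body": {
  "commands": [11,32,0,0,0,0,-1,11,32,0,0,0,0,-1,11,32,0,0,0,0,-1,11,32,0,0,0,0,-1,11,32,0,0,0,0,-1,11,31,0,0,0,0,-1,0,0,0,0,0,0.04,-1,0,0,0,0,0,0,-1,0,0,0,0,0,0,-1]
}}

```text
clock: 7.15
eef_pos: [0.4938, 0.119, 0.1832]
tool_rot: [-0.0, 0.999, 0.041, -0.001]
contact_force: [-0.3, -0.1, -0.6]
opening: 0.007
finger_force: 0.0
```

Run:
```python
from h import *
s,R=state()
im,m=look("wrist","w5",(("power_key",.0305),("dim_key",.0305),("bright_key",.0305)))
r=bot.cut_out("power_key","wrist")[0]["mask"]; ys,xs=np.nonzero(r)
p=atz("wrist",(xs.mean(),ys.mean()),.0305,m)
print("tool shift mm to key top",1000*R.T@(p-(np.array(s["eef_pos"])+.07*R[:,2])))
```

```text
7.15 [0.4938 0.119  0.1832] F [-0.3459 -0.1281 -0.5862] open 0.006643622094370055
[[ 0.9967  0.0813 -0.002 ]
 [ 0.0813 -0.9967  0.0001]
 [-0.002  -0.0002 -1.    ]]
power_key 0.68 [301. 165. 331. 199.] [314.7 182.6] [0.5354 0.125  0.0305]
dim_key 0.94 [508. 174. 535. 202.] [520.  187.4] [ 0.548  -0.0256  0.0305]
dim_key 0.52 [563. 176. 584. 207.] [573.6 190.7] [ 0.5523 -0.0791  0.0305]
bright_key 0.84 [562. 176. 584. 204.] [573.5 190.4] [ 0.5525 -0.0789  0.0305]
tool shift mm to key top [42.2465 -2.6016 82.591 ]
```

View pics/w5.png

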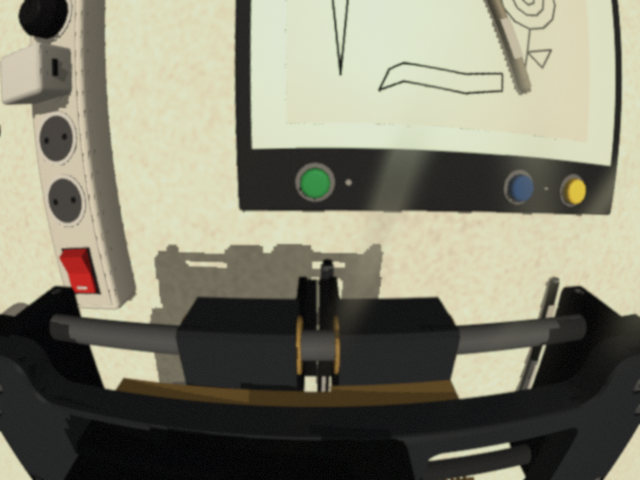

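Green is at (315,182), 42 mm ahead and 2.5 mm to the left. I'll go above it and then press slowly.

>>> {"method": "play_rows", "body": {
  "commands": [21,-1,0,0,0,0,-1,21,-1.5,0,0,0,0,-1,0,0,20,0,0,0,-1,0,0,20,0,0,0,-1,0,0,20,0,0,0,-1,0,0,14,0,0,0,-1,0,0,0,0,0,0,-1,0,0,0,0,0,0,-1,0,0,0,0,0,0,-1]
}}

```text
clock: 8.15
eef_pos: [0.5361, 0.1258, 0.1113]
tool_rot: [-0.0, 0.999, 0.041, 0.001]
contact_force: [0.7, -0.1, -0.2]
opening: 0.007
finger_force: 0.0
```

>>> {"method": "play_rows", "body": {
  "commands": [0,0,3,0,0,0,-1,0,0,2,0,0,0,-1,0,0,2,0,0,0,-1,0,0,1,0,0,0,-1,0,0,1,0,0,0,-1,0,0,1,0,0,0,-1,0,0,1,0,0,0,-1,0,0,0,0,0,0,-1,0,0,0,0,0,0,-1]
}}

```text
clock: 8.9
eef_pos: [0.5357, 0.1254, 0.0995]
tool_rot: [0.0, 0.999, 0.041, 0.0]
contact_force: [-0.6, -0.5, 3.1]
opening: 0.007
finger_force: 1.3
```

>>> {"method": "play_rows", "body": {
  "commands": [0,0,1,0,0,0,-1,0,0,1,0,0,0,-1,0,0,1,0,0,0,-1,0,0,0,0,0,0,-1,0,0,0,0,0,0,-1]
}}

```text
clock: 9.32
eef_pos: [0.5357, 0.1254, 0.0967]
tool_rot: [0.0, 0.999, 0.041, 0.0]
contact_force: [-2.9, -1.0, 6.9]
opening: 0.006
finger_force: 3.4
```

>>> {"method": "play_rows", "body": {
  "commands": [0,0,-2,0,0,0,-1,0,0,-4,0,0,0,-1,0,0,-12,0,0,0,-1,0,0,-30,0,0,0,-1,0,0,-37,0,0,0,-1,-7,35,0,0,0,0,-1,-7,35,0,0,0,0,-1,-7,35,0,0,0,0,-1,-7,35,0,0,0,0,-1,-7,35,0,0,0,0,-1,-7,35,0,0,0,0,-1,0,0,0,0,0,0,-1,0,0,0,0,0,0,-1,0,0,0,0,0,0,-1]
}}

```text
clock: 10.48
eef_pos: [0.5109, -0.0873, 0.1816]
tool_rot: [-0.0, 0.999, 0.04, 0.0]
contact_force: [-0.5, -0.0, -0.2]
opening: 0.002
finger_force: 0.0
```

Run:
```python
from h import *
s,R=state()
im,m=look("wrist","w6",(("power_key",.0305),("dim_key",.0305),("bright_key",.0305)))
r=bot.cut_out("bright_key","wrist")[0]["mask"]; ys,xs=np.nonzero(r)
p=atz("wrist",(xs.mean(),ys.mean()),.0305,m)
print("tool shift mm to key top",1000*R.T@(p-(np.array(s["eef_pos"])+.07*R[:,2])))
```

```text
10.4833 [ 0.5109 -0.0873  0.1816] F [-0.5292 -0.0384 -0.2161] open 0.0018130759651285202
[[ 0.9967  0.0806  0.0003]
 [ 0.0806 -0.9967  0.0004]
 [ 0.0003 -0.0004 -1.    ]]
power_key 0.91 [ 50. 179.  70. 206.] [ 59.6 192.1] [0.5361 0.1203 0.0305]
dim_key 0.79 [225. 170. 256. 202.] [238.8 184.2] [ 0.5484 -0.0305  0.0305]
bright_key 0.75 [303. 165. 336. 200.] [319.3 183.4] [ 0.5528 -0.0842  0.0305]
tool shift mm to key top [41.9951  0.4146 81.0829]
```

View pics/w6.png

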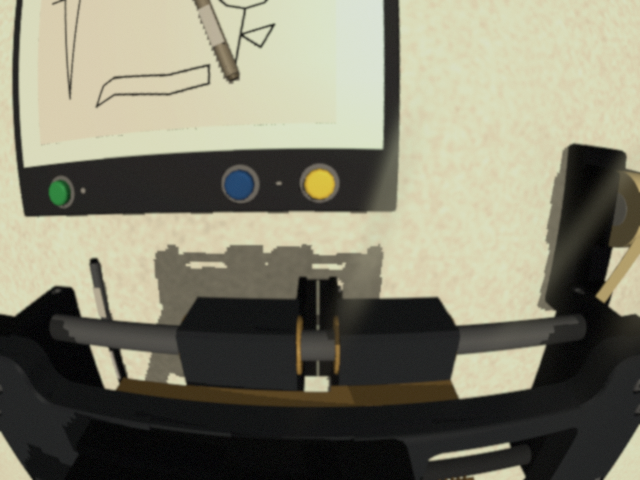

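Yellow is at (319,183), straight ahead by 42 mm, and the window looks lit. I'll use the same approach.

>>> {"method": "play_rows", "body": {
  "commands": [21,0,0,0,0,0,-1,21,0,0,0,0,0,-1,0,0,20,0,0,0,-1,0,0,20,0,0,0,-1,0,0,20,0,0,0,-1,0,0,13,0,0,0,-1,0,0,0,0,0,0,-1,0,0,0,0,0,0,-1,0,0,0,0,0,0,-1]
}}

```text
clock: 11.48
eef_pos: [0.5535, -0.0839, 0.1093]
tool_rot: [0.0, 0.999, 0.041, 0.001]
contact_force: [0.5, 0.5, 0.4]
opening: 0.007
finger_force: 0.0
```

>>> {"method": "play_rows", "body": {
  "commands": [0,0,3,0,0,0,-1,0,0,2,0,0,0,-1,0,0,2,0,0,0,-1,0,0,1,0,0,0,-1,0,0,1,0,0,0,-1,0,0,1,0,0,0,-1,0,0,1,0,0,0,-1,0,0,0,0,0,0,-1,0,0,0,0,0,0,-1]
}}

```text
clock: 12.23
eef_pos: [0.5529, -0.084, 0.0977]
tool_rot: [0.0, 0.999, 0.041, 0.0]
contact_force: [-1.8, 0.6, 5.6]
opening: 0.005
finger_force: 2.6
```

>>> {"method": "play_rows", "body": {
  "commands": [0,0,1,0,0,0,-1,0,0,0,0,0,0,-1,0,0,0,0,0,0,-1]
}}

```text
clock: 12.48
eef_pos: [0.5529, -0.084, 0.0969]
tool_rot: [0.0, 0.999, 0.041, 0.0]
contact_force: [-2.1, 0.5, 6.6]
opening: 0.009
finger_force: 3.3
```

>>> {"method": "play_rows", "body": {
  "commands": [0,0,-2,0,0,0,-1,0,0,-4,0,0,0,-1,0,0,-12,0,0,0,-1,0,0,-30,0,0,0,-1,-20,0,-37,0,0,0,-1,-30,0,-20,0,0,0,-1,0,0,0,0,0,0,-1,0,0,0,0,0,0,-1]
}}

```text
clock: 13.15
eef_pos: [0.5034, -0.0883, 0.2031]
tool_rot: [0.001, 0.999, 0.041, 0.002]
contact_force: [-0.7, 0.3, 0.9]
opening: 0.004
finger_force: 0.0
```

Run:
```python
from h import *
s,R=state()
im,m=look("wrist","w7",(("rocker",.046),("power_key",.0305),("dim_key",.0305),("bright_key",.0305)))
```

```text
13.15 [ 0.5034 -0.0883  0.2031] F [-0.6587  0.2943  0.9181] open 0.0036393078100653876
[[ 0.9967  0.081   0.0041]
 [ 0.0811 -0.9967 -0.0013]
 [ 0.0039  0.0016 -1.    ]]
power_key 0.91 [ 64. 168.  85. 189.] [ 72.6 179.4] [0.5355 0.1204 0.0305]
power_key 0.67 [304. 154. 330. 186.] [318.  169.2] [ 0.5525 -0.0841  0.0305]
dim_key 0.95 [230. 159. 260. 182.] [243.8 170.3] [ 0.548  -0.0307  0.0305]
dim_key 0.63 [305. 156. 331. 185.] [317.9 169.2] [ 0.5525 -0.0841  0.0305]
bright_key 0.6 [306. 154. 331. 187.] [318.2 169.2] [ 0.5525 -0.0843  0.0305]
```

View pics/w7.png

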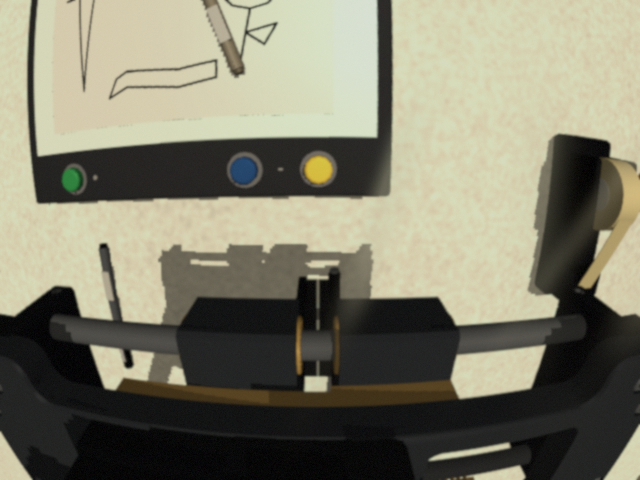

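The keys are all up and the box hasn't moved: green (73,179), blue (244,170), yellow (318,169). Both presses were over 3 mm deep, judging by the force. Handing in.

```bash
python3 -c "
from cell import bot
print(bot.hand_in())"
```

```text
the job is handed in; nothing more can be done
None
```

I pressed the rocker on, then tapped the green key and the yellow key in that order, without touching the blue key or moving anything, and handed in the job at about 13 s; no verdict came back.

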